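Set a plate square in the welding fixture

ROBOT

A 7-joint arm with a two-finger parallel gripper is mounted at the origin on the work surface. World frame = base frame: x ahead of the robot, y to its left, z up, the work surface at z = 0. Lengths are in m, angles in rad, forces in N, time in s.
With the tool pointing down it reaches from about 0.425 to 0.875 m from the base axis. Payload 4.7 kg.
Tool frame: the origin (TCP) lies on the centre line of the jaws, within the pads' length; the fingertips stand 14 mm ahead of it and the grasp point (between the pads) lies 5 mm behind it; z points along the fingers, y is the line along which they close (so a half turn about z gives the same grasp; the last joint's range is limited). The gripper opens to 87 mm and grips with 3 to 60 N. Pads are 19 mm wide; open, the fingers measure 117 mm over their backs; the gripper's body (75 mm by 190 mm) begins 51 mm behind the grasp point.
Start: joints at [-1.198, 0.321, -0.07, 1.45, 0.023, 1.371, -0.057], TCP at [0.228, 0.609, 0.237] pointing down, gripper open.
Joint ranges: [-2.86, 2.86], [-0.3, 2.09], [-1.38, 1.24], [0.06, 2.45], [-1.56, 4.7], [0.09, 2.05], [-2.69, 2.69]. Speed limits (rad/s): [2.57, 2.57, 3.14, 3.14, 3.14, 3.14, 3.14].

INTERFACE

Orientations are given as a rotation vector (axis times angle).
In Python, from bench import ctrl gives the robot as it stands.
- The arm moves only by the tool send_rows, never from a script. Its argument "steps" is a list of rows, each an object of numbers: "tx", "ty", "tz": the shift along the tool's x, y, z in units of 60 mm (1.0 is 60 mm); "turn": the turn about the tool's z in units of 8 degrees (1.0 is 8 degrees); "grip": the opening, from 0 (shut) to 1 (fully open). A call has 1 to 12 rows; each row shifts and turns the commanded pose from where the row before left it, along the tool's axes as they then stand; what a row does not reach is not made up. A row lasts 1/8 s, in which the tool goes at most 62.5 mm and 10.7 degrees, less where a joint would pass 70% of its speed; a pose out of reach is approached as far as the arm can. A call is refused whole if a number of a shift passes 1 or a number of a turn 1, either way. A call with a gripper value outside its range is refused whole. The fingers move at their own pace and stop on an object; "newtons" is the grip in N (left out, the last holds). Time passes only in rows, so rows that do not move let the fingers close. It gives the time, the measured TCP pose, the force, the opening and the grip force at its end, in the units of the state.
- ctrl.get_state(): the state, without advancing time (a new reading comes with each control period).
- ctrl.get_image(name): name is "scene" or "side" or "wrist"; returns a dict with "pixels" (480x640x3 uint8, red, green, blue), "K" (3x3 intrinsics, pixels), "cam_to_world" (4x4, takes a point from camera to world coordinates); the wrist camera has in their place "T_tool_cam" (4x4, takes a point from camera to tool coordinates, whose origin is the TCP and whose axes are the flange's). Camera axes: x right, y down, z forward; pixel columns grow to the right and rows downward; lengths in m; the calibration is good to about 2 mm. A picture is of the moment at which its call begins: read the wrist's pose just before it. There is no depth.
- ctrl.close_job(): hands the job in; it is judged then, once.
The state is a dict: "time": time; "joint_positions": joint angles; "qd": joint speeds; "joint_torque": joint torques, N m; "position": TCP position; "tool_rot": TCP orientation; "ft_force": force on the tool from outside, world axes, zero at the start; "torque": the same for the moment, N m; "grip_width": opening from 0.0 (shut) to 1.0 (fully open); "grip_force": force on a finger pad.
Only numpy, scipy, OpenCV 4.12 (cv2) and the standard library are available. Lean on these libraries where they do the work, as an engineer would, in place of code of your own. Each camera call takes 0.05 s, during which the arm holds its last target. There are 200 camera calls.

TASK

Get the aluminium plate ready for tack welding: push it along the table into the corner of the fixture, so that its far long edge is flush against the back fence and its left end (seen from the robot) is against the end stop, and push the sliding stop along the fence until it touches the plate's right end. Only push: the plate stays flat on the table and is never lifted, and the other things lying about are left where they are. Finish with the hand clear of everything.

Things in the scene. Friction and masses are not known exactly. Their poses are not given: they have to be found in the camera images.
- fixture: L-shaped steel fixture bolted to the table, cannot move: a back fence and an end stop at its left (+y) end. Origin: the inner corner of the L, on the table; x points into the fence, y along it to the left, z up. The fence's face is the plane x = 0, the end stop's face the plane y = 0; the plate belongs in x < 0, y < 0. Yaw within 0.25 rad of the world's.
- fence_mid (a point): middle of the back fence's face, on the table, at fixture (0, -160 mm). The fence is a bar 25 mm high, lying from x = 0 to 20 mm and from y = +20 to -340 mm in the fixture's frame.
- end_mid (a point): middle of the end stop's face, on the table, at fixture (-50 mm, 0). The end stop is a bar 25 mm high, from x = -100 to +20 mm and y = 0 to 20 mm in the fixture's frame.
- plate: loose aluminium plate, 95 (its x) by 130 (its y) by 12 mm thick, 0.3 to 0.5 kg, four dark holes near its corners. It lies in front of the fence, between end stop and sliding stop, turned at most 0.25 rad from the fixture. Origin: centre of its underside, z up. Fully home its origin is at x = -47.5, y = -65 mm in the fixture's frame, axes along the fixture's.
- stop (a joint): sliding stop on the fence, dark steel: position in m, growing to the fixture's +y (towards the end stop). At 0 its left face (which meets the plate) is at fixture y = -275 mm; at 0.145 it meets a plate that is fully home. Range 0 to 0.2, starts at 0 to 0.03; stays where it is left; moving it takes about 2 N.
- stop_back (a point): centre of the right (-y) face of the sliding stop's foot, the face to push on, 20 mm above the table. The foot stands in front of the fence, x = -42 to -2 mm in the fixture's frame, 30 mm wide along y, from 2 to 42 mm above the table; a bridge over the fence carries a black thumb knob, top 54 mm above the table.
- stop_face (a point): centre of the left (+y) face of the sliding stop's foot, the face that meets the plate, 20 mm above the table.
- tube: bystander: offcut of steel square tube standing on end, 40 x 40 mm, 60 mm tall, in front of the fixture on the right. Origin: centre of its underside.
- stub: bystander: round steel bar stub standing on end, 32 mm across, 35 mm tall, in front of the fixture on the left. Origin: centre of its underside.
- square: bystander: flat L-shaped steel square lying behind the fence, arms about 100 and 90 mm, 15 mm thick. Origin: underside, middle of its 100 mm box.
- spraycan: bystander: grey spray can standing behind and left of the fixture, 56 mm across, 150 mm tall. Origin: centre of its underside.
- hammer: bystander: hammer lying on the right of the table. Origin: underside of it.
- brush: bystander: brush lying on the left of the table. Origin: underside of it.
- cup: bystander: steel cup for contact tips on the left of the table, 70 mm across and tall. Origin: centre of its underside.
There are look-alikes about, which are no part of the job. Leave any red or yellow look-alike of the plate alone.

How it is judged:
By the outcome, as a careful person would: the job done as asked, in the order asked, and still so for the second after the job is handed in, with the robot touching nothing.
It also fails if it takes over 64 s, if anything falls off the work surface, if the arm or the gripper's body presses on something with over 40 N, if the wrist force passes 120 N, or if a joint passes its speed limit or range.

## Working session

There is one attempt and no reset: what is moved stays moved. The work goes in short steps, Python scripts to look and compute and a tool call to move; the robot and the scene stay as the last step left them, time stands still between calls to the robot, and variables do not carry over. Pictures are saved under pics/ and viewed, at most 10 in all, crops included, and the job is handed in when it is done.

Besides the shell and the picture viewer there is one more tool, called after "Call:" by a JSON object that holds its "op" and its "data". send_rows: Moves the arm, as the interface text tells. Its arguments: {"type":"object","properties":{"steps":{"type":"array"},"newtons":{"type":"number"}},"required":["steps"]}

```bash
mkdir -p pics; ls; python3 - <<'E'
from bench import ctrl
import cv2
s=ctrl.get_state();print({k:s[k] for k in('time','position','tool_rot','ft_force','grip_width')})
for n in('scene','side'):
    d=ctrl.get_image(n);cv2.imwrite(f'pics/{n}0.png',d['pixels'][:,:,::-1]);print(n,d['K'],d['cam_to_world'])
E
```

```text
pics
{'time': 0.0, 'position': array([0.22807899, 0.60811155, 0.23546059]), 'tool_rot': array([-5.60446410e-01, -3.09093607e+00,  2.97383392e-03]), 'ft_force': array([ 0.20063684, -1.13443021, -0.21648314]), 'grip_width': 1.0010725979687463}
scene [[623.41255902   0.         324.36723061]
 [  0.         623.41255902 233.68623776]
 [  0.           0.           1.        ]] [[-0.86760751  0.30819588 -0.39022111  1.26453053]
 [ 0.49716096  0.52282699 -0.69244705  1.25022745]
 [-0.0093912  -0.79477496 -0.60683158  1.13269109]
 [ 0.          0.          0.          1.        ]]
side [[495.95411566   0.         325.41206397]
 [  0.         495.95411566 241.85617659]
 [  0.           0.           1.        ]] [[-9.97293173e-01 -4.56690182e-02  5.76252435e-02  5.09577202e-01]
 [-7.35214105e-02  6.09098678e-01 -7.89679304e-01  1.00116866e+00]
 [ 9.64418880e-04 -7.91778467e-01 -6.10807604e-01  8.18794278e-01]
 [ 0.00000000e+00  0.00000000e+00  0.00000000e+00  1.00000000e+00]]
```

View pics/scene0.png

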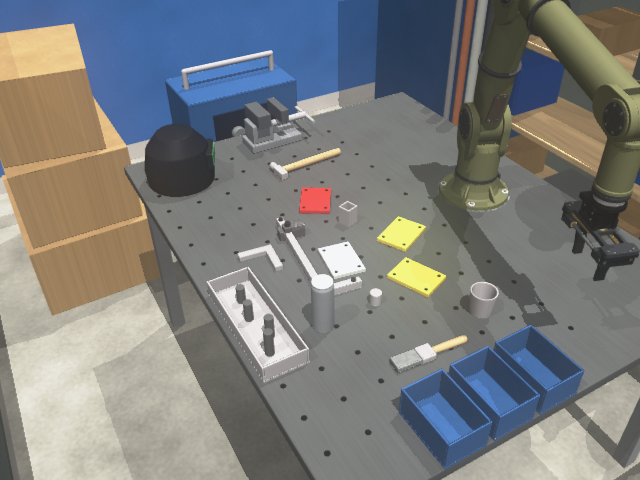

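View pics/side0.png

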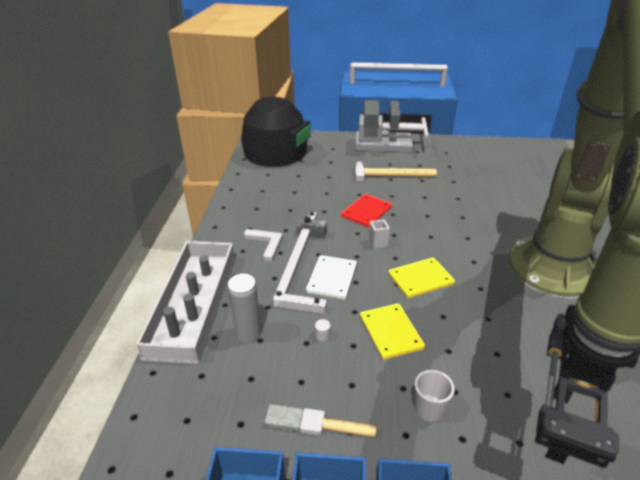

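Candidates for the plate, as scene pixels: silver-white plate (341,260), red plate (315,200), yellow plates (401,233) and (416,277). I choose the silver-white one: it lies between the end stop (345,285) and the sliding stop (290,228), in front of the fence. Next is a close crop to check this, plus coarse positions.

```bash
cat > h.py <<'E'
from bench import ctrl
import cv2, numpy as np
from scipy.spatial.transform import Rotation as R
def cam(n):
    s=ctrl.get_state(); d=ctrl.get_image(n)
    if n=='wrist':
        T=np.eye(4);T[:3,:3]=R.from_rotvec(s['tool_rot']).as_matrix();T[:3,3]=s['position'];d['cam_to_world']=T@d['T_tool_cam']
    return d
def ray(d,uv,z):
    uv=np.atleast_2d(np.array(uv,float)); p=np.c_[uv,np.ones(len(uv))]@np.linalg.inv(d['K']).T
    T=d['cam_to_world']; v=p@T[:3,:3].T; return T[:3,3]+v*((z-T[2,3])/v[:,2])[:,None]
def proj(d,P):
    P=np.atleast_2d(P);q=(P-d['cam_to_world'][:3,3])@d['cam_to_world'][:3,:3]@d['K'].T;return q[:,:2]/q[:,2:]
E
python3 - <<'E'
from h import *
a=cam('scene')
c=a['pixels'][200:310,230:400,::-1];d=cam('side');e=d['pixels'][195:345,225:400,::-1]
o=np.zeros((600,800,3),np.uint8);A=cv2.resize(c,None,fx=2.35,fy=2.35,interpolation=2);o[:A.shape[0],:A.shape[1]]=A
B=cv2.resize(e,None,fx=2.25,fy=2.25,interpolation=2);o[600-B.shape[0]:,800-B.shape[1]:]=B;cv2.imwrite('pics/c1.png',o)
print('plate',ray(a,(341,260),.012),ray(d,(332,277),.012))
print('corner/fence',ray(d,[(278,298),(306,224),(326,307)],.025).round(3),ray(d,[(322,338),(380,246)],0).round(3))
E
```

```text
plate [[0.56415592 0.1006971  0.012     ]] [[0.55934902 0.09687508 0.012     ]]
corner/fence [[ 0.677  0.192  0.025]
 [ 0.644 -0.101  0.025]
 [ 0.566  0.213  0.025]] [[ 0.569  0.282  0.   ]
 [ 0.44  -0.05   0.   ]]
```

View pics/c1.png

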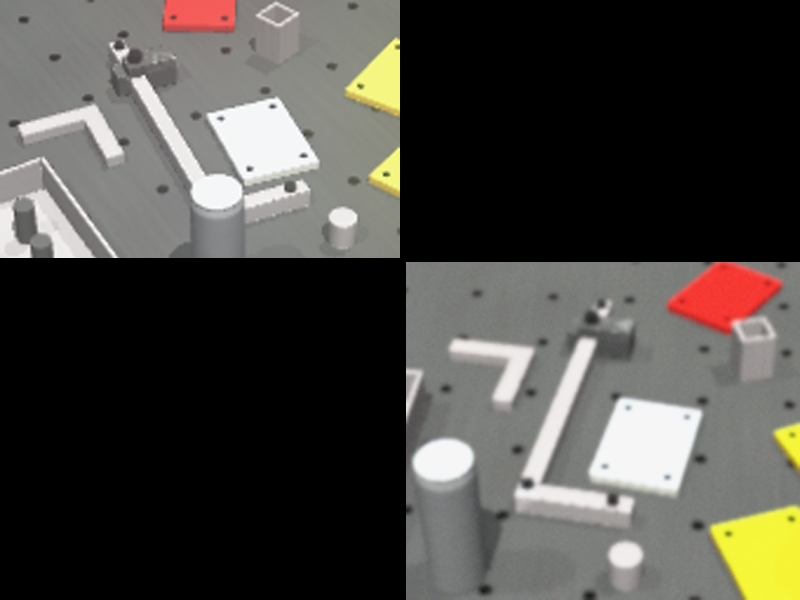

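The crop confirms a silver plate with four dark holes inside the L, at scene (341,260) and side (332,277). Now I move over it for a wrist view.

Call:
{"op": "send_rows", "data": {"steps": [{"tx":-0.6,"ty":-0.6,"tz":-0.1,"grip":0},{"tx":-0.6,"ty":-0.6,"tz":-0.1,"grip":0},{"tx":-0.6,"ty":-0.6,"tz":-0.1,"grip":0},{"tx":-0.6,"ty":-0.6,"tz":-0.1,"grip":0},{"tx":-0.6,"ty":-0.6,"tz":-0.1,"grip":0},{"tx":-0.6,"ty":-0.6,"tz":-0.1,"grip":0},{"tx":-0.6,"ty":-0.6,"tz":-0.1,"grip":0},{"tx":-0.6,"ty":-0.6,"tz":-0.1,"grip":0},{"tx":-0.6,"ty":-0.6,"tz":-0.1,"grip":0},{"tx":-0.6,"ty":-0.6,"tz":-0.1,"grip":0},{"tx":-0.6,"ty":-0.6,"grip":0},{"tx":-0.6,"ty":-0.6,"grip":0}]}}

```text
validation failed for argument at $.st...
```

Call:
{"op": "send_rows", "data": {"steps": [{"turn":-1,"grip":0},{"turn":-0.8,"grip":0},{"grip":0},{"grip":0},{"grip":0}]}}

```text
validation failed for argument at $.st...
```

```bash
python3 - <<'E'
from h import *
s=ctrl.get_state();print(s['time'],s['position'],s['tool_rot'],s['grip_width'])
a=cam('wrist');cv2.imwrite('pics/w1.png',a['pixels'][:,:,::-1]);print(a['T_tool_cam'].round(3),a['K'][0,0])
E
```

```text
0.2 [0.22818087 0.60830878 0.23588572] [-5.60531574e-01 -3.09104764e+00  1.80160748e-03] 0.9985639098358583
[[-0.    -0.958 -0.285  0.079]
 [ 1.    -0.    -0.001  0.001]
 [ 0.001 -0.285  0.958 -0.149]
 [ 0.     0.     0.     1.   ]] 345.8293714542225
```

View pics/w1.png

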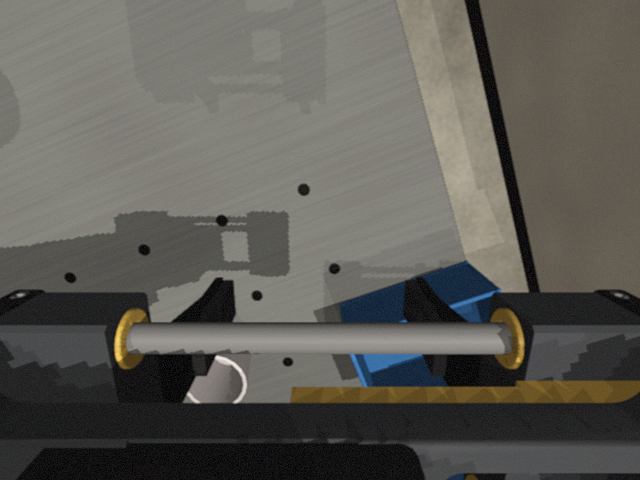

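The wrist picture shows the cup (215,380) and a blue bin (400,310) at the start pose. It sees mainly the hand's +x side. The rows probably need every key, so I'll resend them that way.

Call:
{"op": "send_rows", "data": {"steps": [{"tx":0.0,"ty":0.0,"tz":-1.0,"turn":0.0,"grip":0.0}]}}

```text
time: 0.38
position: [0.2273, 0.6057, 0.2909]
tool_rot: [-0.56, -3.089, 0.019]
ft_force: [-0.1, 1.4, 0.4]
grip_width: 0.952
grip_force: 0.0
```

Call:
{"op": "send_rows", "data": {"steps": [{"tx":-0.8,"ty":-0.5,"tz":0,"turn":0,"grip":0},{"tx":-0.8,"ty":-0.5,"tz":0,"turn":0,"grip":0},{"tx":-0.8,"ty":-0.5,"tz":0,"turn":0,"grip":0},{"tx":-0.8,"ty":-0.5,"tz":0,"turn":0,"grip":0},{"tx":-0.8,"ty":-0.5,"tz":0,"turn":0,"grip":0},{"tx":-0.8,"ty":-0.5,"tz":0,"turn":0,"grip":0},{"tx":-0.8,"ty":-0.5,"tz":0,"turn":0,"grip":0},{"tx":-0.8,"ty":-0.5,"tz":0,"turn":0,"grip":0},{"tx":-0.8,"ty":-0.5,"tz":0,"turn":0,"grip":0},{"tx":-0.8,"ty":-0.5,"tz":0,"turn":0,"grip":0},{"tx":-0.8,"ty":-0.5,"tz":0,"turn":0,"grip":0},{"tx":-0.8,"ty":-0.5,"tz":0,"turn":0,"grip":0}]}}

```text
time: 1.88
position: [0.6421, 0.068, 0.2966]
tool_rot: [0.56, 3.091, 0.001]
ft_force: [1.1, 1.5, 0.0]
grip_width: 0.005
grip_force: 0.0
```

Call:
{"op": "send_rows", "data": {"steps": [{"tx":0,"ty":0,"tz":0,"turn":-0.9,"grip":0},{"tx":0,"ty":0,"tz":0,"turn":-0.9,"grip":0},{"tx":0,"ty":0,"tz":0,"turn":0,"grip":0},{"tx":0,"ty":0,"tz":0,"turn":0,"grip":0}]}}

```text
time: 2.38
position: [0.6411, 0.0695, 0.2965]
tool_rot: [-0.171, -3.137, -0.0]
ft_force: [-0.4, 0.2, -0.4]
grip_width: 0.006
grip_force: 0.0
```

```bash
python3 - <<'E'
from h import *
s=ctrl.get_state();print(s['time'],s['position'],s['tool_rot'],s['grip_width'])
a=cam('wrist');cv2.imwrite('pics/w2.png',a['pixels'][:,:,::-1]);np.savez('pics/w2.npz',**a)
E
```

```text
2.375 [0.64108658 0.0694925  0.29654454] [-1.71318902e-01 -3.13690091e+00 -2.11825293e-04] 0.005962880969228893
```

View pics/w2.png

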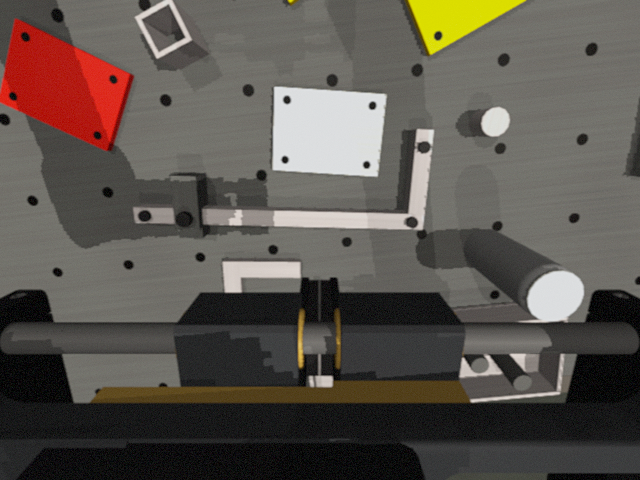

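The wrist view at 0.30 m shows the plate's corners near (275,87), (386,94), (378,177) and (272,169). The fence's front top edge runs along row 208–213, the end stop's inner edge is near (413,170), the slider is at (188,205), the tube at (163,28) and the stub at (495,121). Next I measure these.

```bash
python3 - <<'E'
from h import *
a=dict(np.load('pics/w2.npz'));g=cv2.cvtColor(a['pixels'],cv2.COLOR_RGB2GRAY)
for c in(300,330,370):print(c,g[196:232,c])
for r in(145,165,185):print(r,g[r,396:440])
m=cv2.inRange(a['pixels'][80:185,262:396],(190,190,190),(255,255,255))
m=max(cv2.findContours(m,0,1)[0],key=cv2.contourArea);b=cv2.boxPoints(cv2.minAreaRect(m))+[262,80]
P=ray(a,b,.012)[:,:2];print(b,P.round(4),np.linalg.norm(P-np.roll(P,1,0),axis=1),P.mean(0))
print('slider row',g[190,160:215],g[200,160:215])
E
```

```text
300 [109 109 111 108 104 106 107 101 110 112 103  88  79  77 114 175 208 213
 212 214 210 208 208 208 211 209 209 209 209 208 185 131 103 108 112 111]
330 [115 112 110 106 107 105 104 106 100 104 104 104  88  79  73 129 201 215
 213 215 214 211 209 209 212 211 210 210 211 213 208 160 108 108 111 110]
370 [ 98  97  94  89  92  88  88  92  88  91  93  93  90  71  71  61 119 188
 199 200 201 199 198 195 191 192 197 195 195 195 196 192 143 101  98  99]
145 [100 105 100 100  84  62  59  55  55  56  60  51  48  53  49  56  54  47
  89 145 157 114  66  44  50  51  59  55  57  63  58  58  52  73 125 163
 151 123 112 112 115 114 114 115]
165 [ 97 102  98  85  55  58  56  57  60  54  57  49  48  54  56  48  89 161
 196 204 201 200 202 203 203 204 205 204 203 206 208 209 207 183 134 110
 115 111 114 114 115 112 111 116]
185 [ 97  85  60  54  56  58  59  51  51  46  53  54  51  52  85 158 194 201
 198 199 199 201 201 202 202 203 203 203 204 208 207 182 123 103 112 110
 112 115 115 112 113 114 116 112]
[[268.60176849 168.97343445]
 [274.11061859  86.34070778]
 [385.61502838  93.77433777]
 [380.10617828 176.40706635]] [[0.5931 0.0129]
 [0.5011 0.0333]
 [0.5231 0.1608]
 [0.6172 0.1488]] [0.13803676 0.09428049 0.12934896 0.09481786] [0.55862542 0.08894326]
slider row [72 74 73 74 71 76 70 73 75 74 71 70 73 73 77 73 77 74 72 74 72 70 73 72
 69 72 72 68 66 72 70 76 68 72 70 66 52 28 24 19 18 27 28 21 27 29 29 53
 57 61 58 57 59 58 53] [67 64 64 67 64 68 68 67 64 62 63 62 74 69 74 71 72 75 72 72 69 68 73 68
 76 71 71 70 74 71 70 75 74 69 68 72 65 51 32 26 18 25 25 31 23 27 24 33
 47 49 48 47 47 52 47]
```

```bash
cat > fit.py <<'E'
from h import *
def quad(a,box):
    x0,y0,x1,y1=box
    m=cv2.inRange(a['pixels'][y0:y1,x0:x1],(190,190,190),(255,255,255))
    c=max(cv2.findContours(m,0,cv2.CHAIN_APPROX_NONE)[0],key=cv2.contourArea)
    q=cv2.approxPolyDP(cv2.convexHull(c),6,True)[:,0].astype(float);c=c[:,0].astype(float)
    L=[]
    for i in range(len(q)):
        p,r=q[i],q[(i+1)%len(q)];t=(r-p)/np.linalg.norm(r-p);n=np.array([-t[1],t[0]])
        s=(c-p)@t;k=(abs((c-p)@n)<3)&(s>8)&(s<np.linalg.norm(r-p)-8)
        L.append(cv2.fitLine(c[k].astype(np.float32),cv2.DIST_HUBER,0,.01,.01).ravel())
    out=[]
    for i in range(len(L)):
        u,v=L[i-1],L[i];s=np.linalg.solve(np.c_[u[:2],-v[:2]],v[2:]-u[2:]);out.append(u[2:]+s[0]*u[:2]+[x0,y0])
    return np.array(out)
E
python3 - <<'E'
from fit import *
a=dict(np.load('pics/w2.npz'))
q=quad(a,(262,80,396,185));P=ray(a,q,.012)[:,:2]
F=ray(a,[(300,210.8),(330,211.2),(370,212.3)],.025)[:,:2];E=ray(a,[(412.7,165),(410.8,185)],.025)[:,:2]
f=np.polyfit(F[:,1],F[:,0],1);yaw=-np.arctan(f[0])
print('fenceyaw',yaw,'endyaw',np.arctan2(*(E[1]-E[0])[::-1]))
ex=np.array([np.cos(yaw),np.sin(yaw)]);ey=np.array([-ex[1],ex[0]])
F0=F.mean(0);E0=E.mean(0);C=ex*(F0@ex)+ey*(E0@ey);print('corner',C)
M=np.c_[ex,ey];to=lambda W:(W-C)@M
print('plate',q,to(P),np.linalg.norm(P-np.roll(P,1,0),axis=1),to(P.mean(0)))
print('stop face',to(ray(a,(196.5,190),.042)[:,:2]),'tube',to(ray(a,[(135,18),(192,42)],.06)[:,:2]),'stub',to(ray(a,(495,121),.035)[:,:2]),'can',to(ray(a,(555,295),.15)[:,:2]))
print('thickness check fence back',to(ray(a,[(300,226.8)],.025)[:,:2]), to(ray(a,[(429,165)],.025)[:,:2]))
d=cam('side');print(proj(d,[[*C,.025],[*(C-.1*ex),.025],[*(C-.33*ey),.025]]))
np.savez('fx.npz',C=C,M=M)
o=cv2.resize(a['pixels'][155:245,120:240,::-1],None,fx=5,fy=5,interpolation=2);cv2.imwrite('pics/c2.png',np.clip(o*1.5,0,255).astype(np.uint8))
E
```

```text
fenceyaw -0.13151818025690012 endyaw -0.12927004611083928
corner [0.66418547 0.17844018]
plate [[275.37492561  86.83994675]
 [385.21359253  94.43479729]
 [376.5869751  175.41732788]
 [272.74440002 168.87599182]] [[-0.14215599 -0.16380844]
 [-0.13681938 -0.03642344]
 [-0.04383546 -0.03998642]
 [-0.0489617  -0.16834894]] [0.09330483 0.12749674 0.09305216 0.12846484] [-0.09294313 -0.10214181]
stop face [[-0.02541254 -0.25372789]] tube [[-0.19497636 -0.29414912]
 [-0.17527864 -0.24025441]] stub [[-0.10929076  0.08480605]] can [[0.04894463 0.11135078]]
thickness check fence back [[ 0.02051207 -0.13366008]] [[-0.05873933  0.01936524]]
[[284.43859755 294.04527319]
 [326.92393002 300.29471029]
 [315.75183826 214.57767612]]
```

View pics/c2.png

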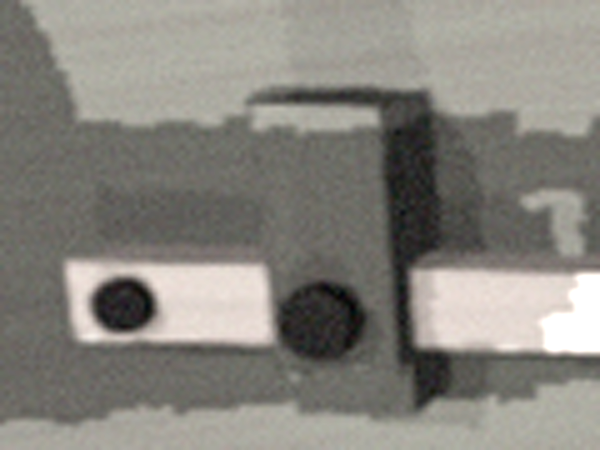

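The scale checks out: plate about 130×95 mm and fence 20 mm thick. In the fixture frame the plate centre is (−93,−102) mm at about −0.04 rad, and the stop face is at y≈−253. I'll go down to the right of the plate at fixture (−93,−200) with the fingers closed.

Call:
{"op": "send_rows", "data": {"steps": [{"tx":0,"ty":0,"tz":0,"turn":0.16,"grip":0},{"tx":0.5,"ty":-0.5,"tz":0,"turn":0,"grip":0},{"tx":0.5,"ty":-0.5,"tz":0,"turn":0,"grip":0},{"tx":0.4,"ty":-0.5,"tz":0,"turn":0,"grip":0},{"tx":0,"ty":0,"tz":0.8,"turn":0,"grip":0},{"tx":0,"ty":0,"tz":0.8,"turn":0,"grip":0},{"tx":0,"ty":0,"tz":0.8,"turn":0,"grip":0},{"tx":0,"ty":0,"tz":0.8,"turn":0,"grip":0},{"tx":0,"ty":0,"tz":0.8,"turn":0,"grip":0},{"tx":0,"ty":0,"tz":0,"turn":0,"grip":0},{"tx":0,"ty":0,"tz":0,"turn":0,"grip":0}]}}

```text
time: 3.85
position: [0.5476, -0.0091, 0.0583]
tool_rot: [0.204, 3.133, 0.0]
ft_force: [0.3, 0.2, 0.0]
grip_width: 0.006
grip_force: 0.0
```

```bash
cat >> h.py <<'E'
def where():
    z=np.load('fx.npz');s=ctrl.get_state();m=R.from_rotvec(s['tool_rot']).as_matrix()
    print('t',s['time'],'fix mm',((s['position'][:2]-z['C'])@z['M']*1000).round(1),'z',(s['position'][2]*1000).round(1),'yawerr',np.degrees(np.arctan2(m[:2,1]@z['M'][:,0],m[:2,1]@z['M'][:,1])).round(2),'F',(np.array(s['ft_force'])[:2]@z['M']).round(1),s['ft_force'][2])
E
python3 -c "from h import *;where()"
```

```text
t 3.85 fix mm [ -91.  -201.2] z 58.3 yawerr -0.07 F [0.3 0.2] 0.017655375290736297
```

Call:
{"op": "send_rows", "data": {"steps": [{"tx":0,"ty":0,"tz":0.33,"turn":0,"grip":0},{"tx":0,"ty":0,"tz":0.32,"turn":0,"grip":0},{"tx":0,"ty":0,"tz":0,"turn":0,"grip":0},{"tx":0,"ty":0.1,"tz":0,"turn":0,"grip":0},{"tx":0,"ty":0.1,"tz":0,"turn":0,"grip":0},{"tx":0,"ty":0.1,"tz":0,"turn":0,"grip":0},{"tx":0,"ty":0.1,"tz":0,"turn":0,"grip":0},{"tx":0,"ty":0.1,"tz":0,"turn":0,"grip":0},{"tx":0,"ty":0.1,"tz":0,"turn":0,"grip":0},{"tx":0,"ty":0.1,"tz":0,"turn":0,"grip":0},{"tx":0,"ty":0.1,"tz":0,"turn":0,"grip":0}]}}

```text
time: 5.22
position: [0.5526, 0.0386, 0.0177]
tool_rot: [0.204, 3.135, -0.0]
ft_force: [0.3, -3.2, 2.4]
grip_width: 0.005
grip_force: 1.5
```

```bash
python3 -c "from h import *;where()"
```

```text
t 5.225 fix mm [ -92.3 -153.2] z 17.7 yawerr -0.08 F [ 0.7 -3.1] 2.4332693053261956
```

Call:
{"op": "send_rows", "data": {"steps": [{"tx":0,"ty":0.04,"tz":0,"turn":0,"grip":0},{"tx":0,"ty":0.04,"tz":0,"turn":0,"grip":0},{"tx":0,"ty":0.03,"tz":0,"turn":0,"grip":0},{"tx":0,"ty":0,"tz":0,"turn":0,"grip":0}]}}

```text
time: 5.72
position: [0.5532, 0.0454, 0.0175]
tool_rot: [-0.203, -3.135, -0.001]
ft_force: [0.4, -2.5, 0.5]
grip_width: 0.004
grip_force: 1.1
```

```bash
python3 -c "from h import *;where()"
```

```text
t 5.725 fix mm [ -92.6 -146.5] z 17.5 yawerr -0.11 F [ 0.8 -2.4] 0.5180603721884786
```

Call:
{"op": "send_rows", "data": {"steps": [{"tx":0,"ty":-0.3,"tz":0,"turn":0,"grip":0},{"tx":0,"ty":0,"tz":-0.6,"turn":0,"grip":0},{"tx":0,"ty":0,"tz":-0.6,"turn":0,"grip":0},{"tx":0.4,"ty":0.5,"tz":0,"turn":0,"grip":0.7},{"tx":0.4,"ty":0.5,"tz":0,"turn":0,"grip":0.7},{"tx":0.4,"ty":0.34,"tz":0,"turn":0,"grip":0.7},{"tx":0,"ty":0,"tz":0,"turn":0,"grip":0.7},{"tx":0,"ty":0,"tz":0,"turn":0,"grip":0.7},{"tx":0,"ty":0,"tz":0,"turn":0,"grip":0.7}]}}

```text
time: 6.85
position: [0.4907, 0.1149, 0.0896]
tool_rot: [0.207, 3.134, -0.0]
ft_force: [0.2, -0.4, 0.2]
grip_width: 0.604
grip_force: 0.0
```

```bash
python3 - <<'E'
from fit import *
where()
a=cam('scene');q=quad(a,(300,235,368,280)) ;z=np.load('fx.npz');print(((ray(a,q,.012)[:,:2]-z['C'])@z['M']*1000).round(1))
E
```

```text
t 6.85 fix mm [-163.7  -85.7] z 89.6 yawerr 0.02 F [ 0.2 -0.4] 0.2105704855190982
[[ -48.4 -132.3]
 [-110.  -132.1]
 [-143.9   12.6]
 [ -49.3  -21.9]]
```

Call:
{"op": "send_rows", "data": {"steps": [{"tx":0,"ty":0.3,"tz":0,"turn":0,"grip":0.7},{"tx":0,"ty":0,"tz":0.6,"turn":0,"grip":0.7},{"tx":0,"ty":0,"tz":0.6,"turn":0,"grip":0.7},{"tx":0,"ty":0,"tz":0,"turn":0,"grip":0.7},{"tx":-0.1,"ty":0,"tz":0,"turn":0,"grip":0.7},{"tx":-0.1,"ty":0,"tz":0,"turn":0,"grip":0.7},{"tx":-0.1,"ty":0,"tz":0,"turn":0,"grip":0.7},{"tx":-0.1,"ty":0,"tz":0,"turn":0,"grip":0.7},{"tx":-0.1,"ty":0,"tz":0,"turn":0,"grip":0.7},{"tx":-0.1,"ty":0,"tz":0,"turn":0,"grip":0.7},{"tx":-0.1,"ty":0,"tz":0,"turn":0,"grip":0.7}]}}

```text
time: 8.28
position: [0.5343, 0.1286, 0.0176]
tool_rot: [-0.204, -3.135, -0.0]
ft_force: [-4.4, 0.3, 2.2]
grip_width: 0.701
grip_force: 1.9
```

```bash
python3 - <<'E'
from h import *
where()
E
```

```text
t 8.275 fix mm [-122.2  -66.4] z 17.6 yawerr -0.1 F [-4.4 -0.3] 2.249176293044833
```

Contact at about 4 N. There are about 18 mm left.

Call:
{"op": "send_rows", "data": {"steps": [{"tx":-0.07,"ty":0,"tz":0,"turn":0,"grip":0.7},{"tx":-0.07,"ty":0,"tz":0,"turn":0,"grip":0.7},{"tx":-0.06,"ty":0,"tz":0,"turn":0,"grip":0.7},{"tx":-0.04,"ty":0,"tz":0,"turn":0,"grip":0.7},{"tx":0,"ty":0,"tz":0,"turn":0,"grip":0.7}]}}

```text
time: 8.9
position: [0.5488, 0.1267, 0.0175]
tool_rot: [0.204, 3.134, 0.0]
ft_force: [-2.1, 0.1, 1.3]
grip_width: 0.704
grip_force: 0.7
```

```bash
python3 - <<'E'
from h import *
where()
E
```

```text
t 8.9 fix mm [-107.6  -66.5] z 17.5 yawerr -0.09 F [-2.1 -0.2] 1.3006412962531173
```

Call:
{"op": "send_rows", "data": {"steps": [{"tx":-0.03,"ty":0,"tz":0,"turn":0,"grip":0.7},{"tx":-0.02,"ty":0,"tz":0,"turn":0,"grip":0.7},{"tx":0,"ty":0,"tz":0,"turn":0,"grip":0.7}]}}

```text
time: 9.28
position: [0.5506, 0.1265, 0.0175]
tool_rot: [-0.203, -3.134, 0.0]
ft_force: [-5.2, 0.1, 2.3]
grip_width: 0.698
grip_force: 2.6
```

Call:
{"op": "send_rows", "data": {"steps": [{"tx":-0.03,"ty":0,"tz":0,"turn":0,"grip":0.7},{"tx":0,"ty":0,"tz":0,"turn":0,"grip":0.7}]}}

```text
time: 9.52
position: [0.5507, 0.1265, 0.0173]
tool_rot: [-0.203, -3.13, 0.0]
ft_force: [-8.9, 1.6, 6.8]
grip_width: 0.7
grip_force: 4.6
```

```bash
python3 - <<'E'
from h import *
where()
E
```

```text
t 9.525 fix mm [-105.7  -66.3] z 17.3 yawerr -0.11 F [-9.   0.4] 6.841495158354905
```

The motion has stopped and the force is rising, so the plate is on the fence. I'll press a little more to square it, then back off.

Call:
{"op": "send_rows", "data": {"steps": [{"tx":-0.06,"ty":0,"tz":0,"turn":0,"grip":0.7},{"tx":0,"ty":0,"tz":0,"turn":0,"grip":0.7}]}}

```text
time: 9.78
position: [0.551, 0.1266, 0.0169]
tool_rot: [-0.202, -3.123, 0.001]
ft_force: [-17.4, 1.5, 13.6]
grip_width: 0.706
grip_force: 8.4
```

Call:
{"op": "send_rows", "data": {"steps": [{"tx":0.3,"ty":0,"tz":0,"turn":0,"grip":0.7},{"tx":0.2,"ty":0,"tz":0,"turn":0,"grip":0.7},{"tx":0,"ty":0,"tz":-0.6,"turn":0,"grip":0},{"tx":0,"ty":0,"tz":-0.6,"turn":0,"grip":0},{"tx":-0.4,"ty":-0.5,"tz":0,"turn":0,"grip":0},{"tx":-0.4,"ty":-0.5,"tz":0,"turn":0,"grip":0},{"tx":-0.4,"ty":-0.5,"tz":0,"turn":0,"grip":0},{"tx":0,"ty":0,"tz":0,"turn":0,"grip":0},{"tx":0,"ty":0,"tz":0,"turn":0,"grip":0}]}}

```text
time: 10.9
position: [0.5867, 0.0315, 0.0895]
tool_rot: [0.204, 3.134, 0.001]
ft_force: [-0.4, 0.1, 0.1]
grip_width: 0.033
grip_force: 0.0
```

```bash
python3 - <<'E'
from h import *
where()
E
```

```text
t 10.9 fix mm [ -57.5 -155.9] z 89.5 yawerr -0.1 F [-0.4  0. ] 0.0990351545720897
```

Call:
{"op": "send_rows", "data": {"steps": [{"tx":-0.15,"ty":-0.2,"tz":0,"turn":0,"grip":0},{"tx":0,"ty":0,"tz":0.6,"turn":0,"grip":0},{"tx":0,"ty":0,"tz":0.6,"turn":0,"grip":0},{"tx":0,"ty":0,"tz":0,"turn":0,"grip":0},{"tx":0,"ty":0.1,"tz":0,"turn":0,"grip":0},{"tx":0,"ty":0.1,"tz":0,"turn":0,"grip":0},{"tx":0,"ty":0.1,"tz":0,"turn":0,"grip":0},{"tx":0,"ty":0.05,"tz":0,"turn":0,"grip":0},{"tx":0,"ty":0,"tz":0,"turn":0,"grip":0}]}}

```text
time: 12.02
position: [0.5967, 0.039, 0.0177]
tool_rot: [0.203, 3.135, 0.0]
ft_force: [-0.2, -0.4, -0.3]
grip_width: 0.005
grip_force: 0.0
```

Call:
{"op": "send_rows", "data": {"steps": [{"tx":0,"ty":0.03,"tz":0,"turn":0,"grip":0},{"tx":0,"ty":0,"tz":0,"turn":0,"grip":0}]}}

```text
time: 12.28
position: [0.5968, 0.0396, 0.0176]
tool_rot: [-0.205, -3.135, 0.001]
ft_force: [-1.0, -3.4, 0.7]
grip_width: 0.004
grip_force: 1.4
```

```bash
python3 - <<'E'
from h import *
where()
E
```

```text
t 12.275 fix mm [ -48.6 -146.5] z 17.6 yawerr -0.06 F [-0.5 -3.5] 0.6663691919903292
```

Call:
{"op": "send_rows", "data": {"steps": [{"tx":0,"ty":0.03,"tz":0,"turn":0,"grip":0},{"tx":0,"ty":0,"tz":0,"turn":0,"grip":0}]}}

```text
time: 12.52
position: [0.5972, 0.042, 0.0176]
tool_rot: [0.204, 3.135, -0.0]
ft_force: [-0.4, -3.2, 3.2]
grip_width: 0.004
grip_force: 1.8
```

Call:
{"op": "send_rows", "data": {"steps": [{"tx":0,"ty":0.04,"tz":0,"turn":0,"grip":0},{"tx":0,"ty":0,"tz":0,"turn":0,"grip":0}]}}

```text
time: 12.78
position: [0.5976, 0.0451, 0.0176]
tool_rot: [0.203, 3.135, 0.001]
ft_force: [-1.1, -3.7, 2.8]
grip_width: 0.004
grip_force: 1.5
```

```bash
python3 - <<'E'
from h import *
where()
E
```

```text
t 12.775 fix mm [ -48.6 -140.9] z 17.6 yawerr -0.12 F [-0.6 -3.9] 2.7774836396676634
```

Call:
{"op": "send_rows", "data": {"steps": [{"tx":0,"ty":0.04,"tz":0,"turn":0,"grip":0},{"tx":0,"ty":0,"tz":0,"turn":0,"grip":0}]}}

```text
time: 13.02
position: [0.5978, 0.0463, 0.0176]
tool_rot: [-0.204, -3.135, 0.002]
ft_force: [-1.8, -4.6, 2.0]
grip_width: 0.006
grip_force: 2.5
```

Call:
{"op": "send_rows", "data": {"steps": [{"tx":0,"ty":0.04,"tz":0,"turn":0,"grip":0},{"tx":0,"ty":0,"tz":0,"turn":0,"grip":0}]}}

```text
time: 13.28
position: [0.5977, 0.0464, 0.0177]
tool_rot: [-0.206, -3.134, 0.006]
ft_force: [-3.1, -8.6, 4.7]
grip_width: 0.004
grip_force: 4.3
```

```bash
python3 - <<'E'
from h import *
where()
a=cam('side');o=cv2.resize(a['pixels'][200:325,240:390,::-1],None,fx=4,fy=4,interpolation=2);cv2.imwrite('pics/c3.png',o)
E
```

```text
t 13.275 fix mm [ -48.6 -139.6] z 17.7 yawerr -0.01 F [-2.  -8.9] 4.708073434768718
```

View pics/c3.png

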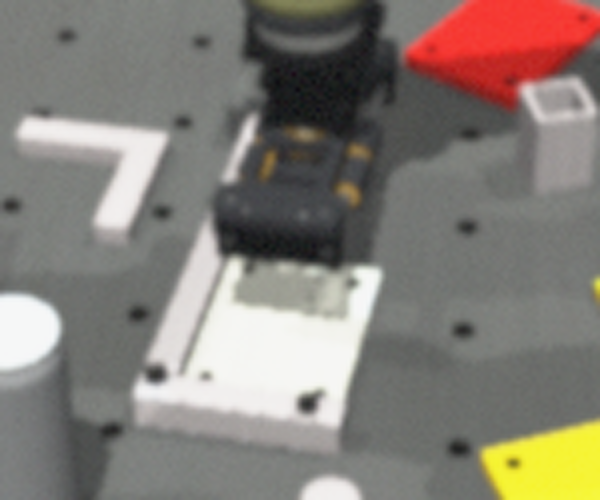

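The picture shows the plate in the corner: its left end is at the end stop (crop (240,400)) and its far edge is along the fence. Contact force is 9 N and it has stopped moving. I back off and take a wrist look to check the gaps.

Call:
{"op": "send_rows", "data": {"steps": [{"tx":0,"ty":-0.2,"tz":0,"turn":0,"grip":0},{"tx":0,"ty":-0.2,"tz":0,"turn":0,"grip":0},{"tx":0,"ty":0,"tz":-0.9,"turn":0,"grip":0},{"tx":0,"ty":0,"tz":-0.9,"turn":0,"grip":0},{"tx":0,"ty":0,"tz":-0.9,"turn":0,"grip":0},{"tx":-0.5,"ty":0.5,"tz":-0.5,"turn":0,"grip":0},{"tx":-0.5,"ty":0.5,"tz":-0.3,"turn":0,"grip":0},{"tx":0,"ty":0.3,"tz":0,"turn":0,"grip":0},{"tx":0,"ty":0,"tz":0,"turn":0,"grip":0},{"tx":0,"ty":0,"tz":0,"turn":0,"grip":0}]}}

```text
time: 14.58
position: [0.6634, 0.0938, 0.2266]
tool_rot: [-0.205, -3.133, 0.002]
ft_force: [-0.1, 0.1, 1.3]
grip_width: 0.009
grip_force: 0.0
```

```bash
python3 - <<'E'
from fit import *
where()
z=np.load('fx.npz');a=cam('wrist');np.savez('pics/w3.npz',**a)
C,M=z['C'],z['M']
h=np.array([[0,0],[-.1,-.14]]);p=proj(a,np.c_[C+h@M.T,[.025,.012]]);print(p)
x0,x1=sorted(p[:,0]);y0,y1=sorted(p[:,1]);x0,y0,x1,y1=map(int,(x0-25,y0-20,x1+35,y1+35))
o=cv2.resize(a['pixels'][y0:y1,x0:x1,::-1],None,fx=3.8,fy=3.8,interpolation=2);cv2.imwrite('pics/c4.png',o);print(o.shape,x0,y0)
E
```

```text
t 14.575 fix mm [ 10.3 -84. ] z 226.6 yawerr -0.03 F [-0.1  0.1] 1.3225226331602837
[[400.48842761 207.27072767]
 [261.66896021 104.20609892]]
(600, 756, 3) 236 84
```

View pics/c4.png

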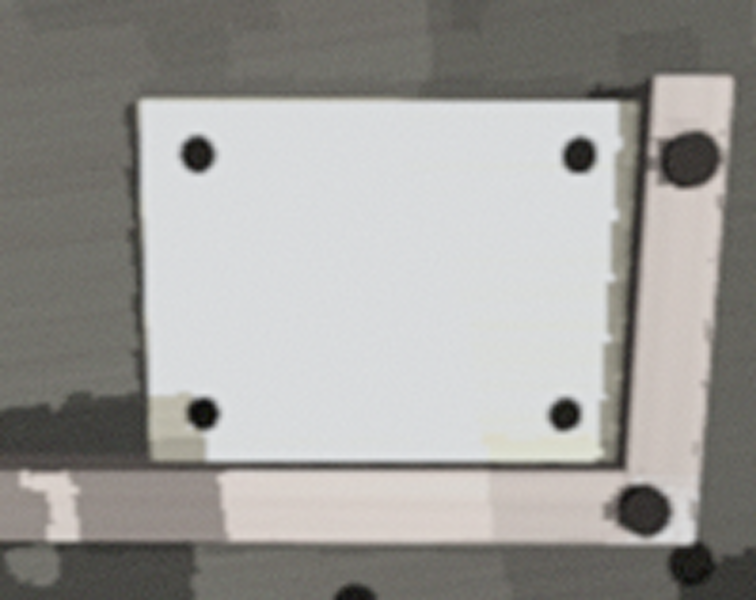

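The plate looks square with both stops. I check the gaps numerically, per corner.

```bash
python3 - <<'E'
from h import *
z=np.load('fx.npz');C,M=z['C'],z['M'];a=dict(np.load('pics/w3.npz'));to=lambda uv,h:((ray(a,uv,h)[:,:2]-C)@M*1000).round(1)
u=lambda x,y:(236+(x+.5)/3.8-.5,84+(y+.5)/3.8-.5)
print('plate far edge',to([u(170,461),u(590,461)],.012).tolist())
print('fence top edge',to([u(170,470),u(590,468)],.025).tolist())
print('plate left edge',to([u(639,120),u(617,440)],.012).tolist())
print('endstop edge',to([u(650,120),u(629,440)],.025).tolist())
print('plate right end',to([u(138,110),u(150,450)],.012).tolist())
E
```

```text
plate far edge [[0.1, -124.8], [0.0, -7.3]]
fence top edge [[0.1, -123.4], [-0.5, -9.9]]
plate left edge [[-89.8, 0.2], [-5.9, -0.1]]
endstop edge [[-89.0, -0.0], [-8.1, 0.1]]
plate right end [[-92.3, -130.2], [-3.0, -130.3]]
```

The plate is home to within about 0.2 mm. Next is the sliding stop: I go behind it at fixture (−22,−308).

Call:
{"op": "send_rows", "data": {"steps": [{"tx":0.1,"ty":-0.75,"tz":0,"turn":0,"grip":0},{"tx":0.1,"ty":-0.75,"tz":0,"turn":0,"grip":0},{"tx":0.1,"ty":-0.75,"tz":0,"turn":0,"grip":0},{"tx":0.1,"ty":-0.75,"tz":0,"turn":0,"grip":0},{"tx":0.13,"ty":-0.73,"tz":0,"turn":0,"grip":0},{"tx":0,"ty":0,"tz":0.7,"turn":0,"grip":0},{"tx":0,"ty":0,"tz":0.7,"turn":0,"grip":0},{"tx":0,"ty":0,"tz":0.7,"turn":0,"grip":0},{"tx":0,"ty":0,"tz":0,"turn":0,"grip":0},{"tx":0,"ty":0,"tz":0,"turn":0,"grip":0}]}}

```text
time: 15.88
position: [0.6046, -0.1234, 0.1032]
tool_rot: [0.205, 3.133, -0.0]
ft_force: [-0.2, 0.5, 0.4]
grip_width: 0.003
grip_force: 0.0
```

```bash
python3 - <<'E'
from h import *
where()
E
```

```text
t 15.875 fix mm [ -19.5 -307.1] z 103.2 yawerr -0.04 F [-0.3  0.4] 0.4396137383500309
```

Call:
{"op": "send_rows", "data": {"steps": [{"tx":0.04,"ty":0,"tz":0.65,"turn":0,"grip":0},{"tx":0,"ty":0,"tz":0.65,"turn":0,"grip":0},{"tx":0,"ty":0,"tz":0,"turn":0,"grip":0},{"tx":0,"ty":0.1,"tz":0,"turn":0,"grip":0},{"tx":0,"ty":0.1,"tz":0,"turn":0,"grip":0},{"tx":0,"ty":0.1,"tz":0,"turn":0,"grip":0},{"tx":0,"ty":0.1,"tz":0,"turn":0,"grip":0},{"tx":0,"ty":0.1,"tz":0,"turn":0,"grip":0}]}}

```text
time: 16.88
position: [0.6062, -0.0924, 0.0241]
tool_rot: [0.204, 3.134, -0.0]
ft_force: [0.6, -1.5, 1.8]
grip_width: 0.005
grip_force: 1.4
```

```bash
python3 - <<'E'
from h import *
where()
E
```

```text
t 16.875 fix mm [ -22.  -276.1] z 24.1 yawerr -0.09 F [ 0.8 -1.4] 1.8244998052635801
```

Pushing at about 2 N. There are about 106 mm to go to −169.6, so I take 96 mm slowly first.

Call:
{"op": "send_rows", "data": {"steps": [{"tx":0,"ty":0.12,"tz":0,"turn":0,"grip":0},{"tx":0,"ty":0.12,"tz":0,"turn":0,"grip":0},{"tx":0,"ty":0.12,"tz":0,"turn":0,"grip":0},{"tx":0,"ty":0.12,"tz":0,"turn":0,"grip":0},{"tx":0,"ty":0.12,"tz":0,"turn":0,"grip":0},{"tx":0,"ty":0.12,"tz":0,"turn":0,"grip":0},{"tx":0,"ty":0.12,"tz":0,"turn":0,"grip":0},{"tx":0,"ty":0.12,"tz":0,"turn":0,"grip":0},{"tx":0,"ty":0.12,"tz":0,"turn":0,"grip":0},{"tx":0,"ty":0.12,"tz":0,"turn":0,"grip":0},{"tx":0,"ty":0.12,"tz":0,"turn":0,"grip":0}]}}

```text
time: 18.25
position: [0.6158, -0.0135, 0.0235]
tool_rot: [-0.204, -3.135, 0.0]
ft_force: [1.5, -2.9, 1.5]
grip_width: 0.01
grip_force: 1.3
```

Call:
{"op": "send_rows", "data": {"steps": [{"tx":0,"ty":0.1,"tz":0,"turn":0,"grip":0},{"tx":0,"ty":0.07,"tz":0,"turn":0,"grip":0},{"tx":0,"ty":0.06,"tz":0,"turn":0,"grip":0},{"tx":0,"ty":0.03,"tz":0,"turn":0,"grip":0},{"tx":0,"ty":0,"tz":0,"turn":0,"grip":0}]}}

```text
time: 18.88
position: [0.6175, 0.002, 0.0234]
tool_rot: [-0.203, -3.134, -0.001]
ft_force: [0.6, -0.6, 1.3]
grip_width: 0.003
grip_force: 0.5
```

```bash
python3 - <<'E'
from h import *
where()
E
```

```text
t 18.875 fix mm [ -23.2 -181. ] z 23.4 yawerr -0.11 F [ 0.7 -0.6] 1.338060987709841
```

11 mm to go.

Call:
{"op": "send_rows", "data": {"steps": [{"tx":0,"ty":0.05,"tz":0,"turn":0,"grip":0},{"tx":0,"ty":0.04,"tz":0,"turn":0,"grip":0},{"tx":0,"ty":0.03,"tz":0,"turn":0,"grip":0},{"tx":0,"ty":0.02,"tz":0,"turn":0,"grip":0},{"tx":0,"ty":0.02,"tz":0,"turn":0,"grip":0},{"tx":0,"ty":0,"tz":0,"turn":0,"grip":0}]}}

```text
time: 19.62
position: [0.6187, 0.0106, 0.0234]
tool_rot: [-0.204, -3.134, 0.001]
ft_force: [-1.5, -3.6, 0.4]
grip_width: 0.004
grip_force: 1.7
```

Call:
{"op": "send_rows", "data": {"steps": [{"tx":0,"ty":0.02,"tz":0,"turn":0,"grip":0},{"tx":0,"ty":0,"tz":0,"turn":0,"grip":0}]}}

```text
time: 19.88
position: [0.6187, 0.0106, 0.0234]
tool_rot: [-0.205, -3.134, 0.003]
ft_force: [-2.0, -5.6, 1.2]
grip_width: 0.004
grip_force: 2.8
```

Call:
{"op": "send_rows", "data": {"steps": [{"tx":0,"ty":0.02,"tz":0,"turn":0,"grip":0},{"tx":0,"ty":0,"tz":0,"turn":0,"grip":0}]}}

```text
time: 20.12
position: [0.6187, 0.0107, 0.0235]
tool_rot: [-0.206, -3.134, 0.005]
ft_force: [-2.7, -7.2, 2.2]
grip_width: 0.008
grip_force: 3.7
```

```bash
python3 - <<'E'
from h import *
where()
E
```

```text
t 20.125 fix mm [ -23.  -172.3] z 23.5 yawerr 0.0 F [-1.8 -7.5] 2.247604520499866
```

The stop has stopped with force rising to 7.5 N. I back off, rise, and verify from above.

Call:
{"op": "send_rows", "data": {"steps": [{"tx":0,"ty":-0.2,"tz":0,"turn":0,"grip":0},{"tx":0,"ty":-0.3,"tz":0,"turn":0,"grip":0},{"tx":0,"ty":0,"tz":-0.8,"turn":0,"grip":0},{"tx":0,"ty":0,"tz":-0.9,"turn":0,"grip":0},{"tx":0,"ty":0,"tz":-0.9,"turn":0,"grip":0},{"tx":-0.2,"ty":0.4,"tz":-0.8,"turn":0,"grip":0},{"tx":-0.3,"ty":0.4,"tz":-0.3,"turn":0,"grip":0},{"tx":0,"ty":0.4,"tz":0,"turn":0,"grip":0},{"tx":0,"ty":0,"tz":0,"turn":0,"grip":0},{"tx":0,"ty":0,"tz":0,"turn":0,"grip":0}]}}

```text
time: 21.38
position: [0.6533, 0.05, 0.2439]
tool_rot: [-0.205, -3.132, 0.002]
ft_force: [0.4, -0.6, 0.1]
grip_width: 0.006
grip_force: 0.0
```

```bash
python3 - <<'E'
from h import *
where()
z=np.load('fx.npz');a=cam('wrist');np.savez('pics/w4.npz',**a)
C,M=z['C'],z['M']
p=proj(a,np.c_[C+np.array([[0.02,.02],[-.1,-.165]])@M.T,[.025,.012]])
x0,x1=sorted(p[:,0]);y0,y1=sorted(p[:,1]);x0,y0,x1,y1=map(int,(x0-10,y0-10,x1+8,y1+8))
o=cv2.resize(a['pixels'][y0:y1,x0:x1,::-1],None,fx=3.6,fy=3.6,interpolation=2);cv2.imwrite('pics/c5.png',o);print(o.shape,x0,y0)
E
```

```text
t 21.375 fix mm [   6.1 -128.8] z 243.9 yawerr -0.05 F [ 0.4 -0.5] 0.11142538192738405
(482, 680, 3) 273 100
```

View pics/c5.png

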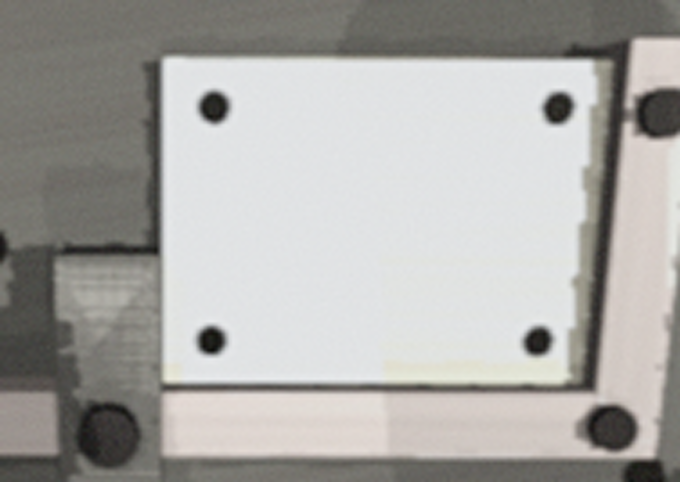

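The sliding stop (crop (108,320)) touches the plate's right end at column 160, and the plate sits in the corner. One last numeric check comes before handing in, and the hand is clear at z=0.24 m.

```bash
python3 - <<'E'
from h import *
z=np.load('fx.npz');C,M=z['C'],z['M'];a=dict(np.load('pics/w4.npz'));to=lambda uv,h:((ray(a,uv,h)[:,:2]-C)@M*1000).round(1).tolist()
u=lambda x,y:(273+(x+.5)/3.6-.5,100+(y+.5)/3.6-.5)
e=to([u(180,382),u(560,384)],.012);l=to([u(612,80),u(588,370)],.012)
print(e,l,to([u(160,100)],.012),'stop',to([u(159,320)],.042),'endstop',to([u(627,80),u(596,370)],.025))
if abs(e[0][0])<1.2 and abs(e[1][0])<1.2 and abs(l[0][1])<1.5: print(ctrl.close_job())
E
```

```text
[[-0.3, -124.5], [0.3, -6.9]] [[-88.9, 0.2], [-4.1, 1.4]] [[-83.3, -130.7]] stop [[-23.6, -130.8]] endstop [[-88.3, -0.0], [-6.4, -0.7]]
the job is handed in; nothing more can be done
None
```

The job is handed in: the plate is against the back fence and end stop, the sliding stop touches its right end (both within about 1 mm in the last wrist picture), and the hand is clear at z ≈ 0.24 m after about 21 s.

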